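# Make up two machine repair kits

### The job

Make up the parts kits for two repair jobs from the stock on the bench: the large V-belt pulley, the bronze bush and the spacer sleeve into the red tray; the sprocket and the piston into the blue tray, where the bearing already lies. Lay the pulley and the sprocket flat, hub up, in the large bay of their tray, and stand the bush, sleeve and piston upright as they stand now, each in a small bay of its own. Set every part down rather than dropping it, and leave the trays, the bearing, the small pulley and the black bush where they are.

Things in the scene. Friction and masses are not known exactly. Their poses are not given: they have to be found in the camera images.
- pulley_large: large V-belt pulley (sheave), bright steel: rim 80 mm diameter and 18 mm high with one V groove, hub 32 mm diameter rising to 42 mm above the underside, 17 mm bore, 0.27 to 0.47 kg. Origin: centre of its underside, z up through the hub. Starts on the bench top (z = 0), flat, hub up; take it by the hub, above the rim.
- sprocket: chain sprocket, dark steel: toothed plate 79 mm over the teeth and 8 mm thick, hub 34 mm diameter rising to 36 mm above the underside, 20 mm bore, 0.25 to 0.45 kg. Origin: centre of its underside, z up through the hub. Starts on the bench top (z = 0), flat, hub up; take it by the hub.
- bush_bronze: flanged bronze bush, golden: flange 38 mm diameter and 5 mm thick at the bottom, body 28 mm diameter, 36 mm high in all, 20 mm bore, about 0.12 kg. Origin: centre of its underside, z up. Starts on the bench top (z = 0), standing on the flange.
- sleeve: spacer sleeve: plain bright steel tube, 32 mm diameter, 18 mm bore, 45 mm high, about 0.15 kg. Origin: centre of its underside, z up. Starts on the bench top (z = 0), standing on end.
- piston: small-engine piston, aluminium: 44 mm diameter, 40 mm high, closed flat crown (slightly darker in the middle) with two dark rings near the top, wrist-pin hole across it, about 0.13 kg. Origin: centre of its underside, z up through the crown. Starts on the bench top (z = 0), standing crown up.
- tray_red: red sheet-steel tray, 180 (x) x 134 (y) x 18 mm high, loose, 0.9 kg. Origin: centre of underside, z up. Walls and partitions 3 mm thick, all 18 high; floor surface at z +3. Large bay 104 (x) x 128 (y) inside, centre x -35, y 0, at the end with a white card on its outside. Two small bays 67 (x) x 62.5 (y) inside, centres x +53.5, y +32.8 and -32.8. Empty at the start.
- tray_blue: blue sheet-steel tray, 180 (x) x 134 (y) x 18 mm high, loose, 0.9 kg. Origin: centre of underside, z up. Walls and partitions 3 mm thick, all 18 high; floor surface at z +3. Large bay 104 (x) x 128 (y) inside, centre x -35, y 0, at the end with a white card on its outside. Two small bays 67 (x) x 62.5 (y) inside, centres x +53.5, y +32.8 and -32.8. Bearing in the y +32.8 bay; others empty.
- bearing: ball bearing, steel: 47 mm outer diameter, 20 mm bore, 14 mm thick, lying flat in a small bay of the blue tray, where it stays. Origin: centre of its underside, z up.
- pulley_small: small V-belt pulley, bright steel, not wanted: rim 58 mm diameter and 18 mm high, hub 26 mm diameter rising to 42 mm. Origin: centre of its underside, z up; flat on the bench, hub up.
- bush_black: flanged bush of black plastic, not wanted: same shape and size as the bronze one. Origin: centre of its underside, z up; standing on its flange. All stock stands at least 88 mm apart, centre to centre; a spark plug and a hex bolt lie among it, both under 20 mm high and 80 mm long.
There are look-alikes about, which are no part of the job. Leave any purple look-alike of the tray_blue alone.

How it is judged:
At the end, for the whole second after the job is handed in: Each part rests on its bay's floor within 0.12 rad of flat or upright: red tray, pulley (hub up) in the large bay, bush and sleeve one in each small bay; blue tray, sprocket (hub up) in the large bay, piston in a small bay, bearing still in the other; all at rest (x of pulley_large in the frame of tray_red between -0.053 and -0.017 m and y of pulley_large in the frame of tray_red between -0.03 and 0.03 m and z of pulley_large in the frame of tray_red between -0.002 and 0.009 m and angle between each of pulley_large, sprocket, piston, bearing's own z axis and vertical below 0.12 rad and (((x of bush_bronze in the frame of tray_red between 0.0315 and 0.0755 m and y of bush_bronze in the frame of tray_red between 0.0128 and 0.0528 m and z of bush_bronze in the frame of tray_red between -0.002 and 0.009 m and angle between bush_bronze's own z axis and vertical below 0.12 rad) and (x of sleeve in the frame of tray_red between 0.0315 and 0.0755 m and y of sleeve in the frame of tray_red between -0.0528 and -0.0128 m and z of sleeve in the frame of tray_red between -0.002 and 0.009 m and angle between sleeve's own z axis and vertical below 0.12 rad)) or ((x of bush_bronze in the frame of tray_red between 0.0315 and 0.0755 m and y of bush_bronze in the frame of tray_red between -0.0528 and -0.0128 m and z of bush_bronze in the frame of tray_red between -0.002 and 0.009 m and angle between bush_bronze's own z axis and vertical below 0.12 rad) and (x of sleeve in the frame of tray_red between 0.0315 and 0.0755 m and y of sleeve in the frame of tray_red between 0.0128 and 0.0528 m and z of sleeve in the frame of tray_red between -0.002 and 0.009 m and angle between sleeve's own z axis and vertical below 0.12 rad))) and x of sprocket in the frame of tray_blue between -0.053 and -0.017 m and y of sprocket in the frame of tray_blue between -0.03 and 0.03 m and z of sprocket in the frame of tray_blue between -0.002 and 0.009 m and x of piston in the frame of tray_blue between 0.0315 and 0.0755 m and y of piston in the frame of tray_blue between -0.0528 and -0.0128 m and z of piston in the frame of tray_blue between -0.002 and 0.009 m and x of bearing in the frame of tray_blue between 0.0315 and 0.0755 m and y of bearing in the frame of tray_blue between 0.0128 and 0.0528 m and z of bearing in the frame of tray_blue between -0.002 and 0.009 m and linear speed of each of pulley_large, bush_bronze, sleeve, sprocket, piston below 0.02 m/s and angular speed of each of pulley_large, bush_bronze, sleeve, sprocket, piston below 0.3 rad/s); the robot touches nothing.
It fails at once if a part of the kits is dropped (falls free by more than about 3 cm) or thrown ((linear speed of pulley_large above 0.8 m/s and contact force between pulley_large and the fingers below 0.1 N) or (linear speed of bush_bronze above 0.8 m/s and contact force between bush_bronze and the fingers below 0.1 N) or (linear speed of sleeve above 0.8 m/s and contact force between sleeve and the fingers below 0.1 N) or (linear speed of sprocket above 0.8 m/s and contact force between sprocket and the fingers below 0.1 N) or (linear speed of piston above 0.8 m/s and contact force between piston and the fingers below 0.1 N)).
It fails at once if a tray is moved by more than 30 mm (distance of any of tray_red, tray_blue from where it was at the start of the episode above 0.03 m).
It fails at once if the bearing is moved by more than 30 mm (distance of bearing from where it was at the start of the episode above 0.03 m).
It fails at once if the small pulley or the black bush is moved by more than 30 mm (distance of any of pulley_small, bush_black from where it was at the start of the episode above 0.03 m).
It also fails if it takes over 118 s, if anything falls off the work surface, if the arm or the gripper's body presses on something with over 40 N, if the wrist force passes 120 N, or if a joint passes its speed limit or range.

### The arm

A 6-joint arm with a two-finger parallel gripper is mounted at the origin on the work surface. World frame = base frame: x ahead of the robot, y to its left, z up, the work surface at z = 0. Lengths are in m, angles in rad, forces in N, time in s.
With the tool pointing down it reaches from about 0.375 to 0.75 m from the base axis. Payload 9 kg.
Tool frame: the origin (TCP) lies at the very end of the fingers, on their centre line; the grasp point (between the pads) lies ctrl.hold_point_z behind it (ctrl.hold_point_z is the distance from the TCP to the grasp point, in m); z points along the fingers, y is the line along which they close (so a half turn about z gives the same grasp; the last joint's range is limited). The gripper opens to 85 mm and grips with 20 to 120 N. Pads are 22 mm wide; open, the fingers measure 114 mm over their backs; the gripper's body (76 mm by 85 mm) begins 54 mm behind the grasp point. The pads swing forward as they close: fully open they stand 13 mm farther back than shut.
Start: joints at [-1.542, 0.104, 0.097, 1.564, 0, 1.353], TCP at [0.147, -0.582, 0.231] pointing down, gripper open.
Joint ranges: [-2.99, 2.99], [-0.84, 1.86], [-1.1, 1.16], [-1.84, 2.11], [-1.51, 1.56], [-3.14, 3.14]. Speed limits (rad/s): [2.22, 2.22, 2.57, 3.14, 3.14, 3.14].

### API

Orientations are given as a unit quaternion [x, y, z, w].
In Python, from station import ctrl, cams gives the robot as it stands.
- The arm moves only by the tool drive_tool, never from a script. Its argument "moves" is a list of rows, each a list of 7 numbers: the shift along the tool's x, y, z in cm, then the turn, a rotation vector about the tool's x, y, z in degrees, then the closure, from -1 (fully open) to 1 (shut). A call has 1 to 12 rows; each row shifts and turns the commanded pose from where the row before left it, along the tool's axes as they then stand; what a row does not reach is not made up. A row lasts 1/8 s, in which the tool goes at most 62.5 mm and 10.7 degrees, less where a joint would pass 70% of its speed; a pose out of reach is approached as far as the arm can. A call is refused whole if a number of a shift passes 6.25 or a number of a turn 10.7, either way. A call with a gripper value outside its range is refused whole. The fingers move at their own pace and stop on an object; "newtons" is the grip in N (left out, the last holds). Time passes only in rows, so rows that do not move let the fingers close. It gives the time, the measured TCP pose, the force, the opening and the grip force at its end, in the units of the state.
- ctrl.observe(): the state, without advancing time (a new reading comes with each control period).
- cams.capture(name): name is "scene" or "top"; returns the picture (480x640x3 uint8, blue, green, red); there is no depth.
- cams.camera_params(name): a dict with "K" (3x3 intrinsics, pixels), "D" ([k1, k2, p1, p2, k3] as OpenCV has them; the pictures are not rectified), "R" (3x3) and "t" (3): a world point X has camera coordinates R X + t. Camera axes: x right, y down, z forward; pixel columns grow to the right and rows downward; lengths in m; the calibration is good to about 2 mm. A picture is of the moment at which its call begins. camera_params takes no time and is no camera call.
- ctrl.job_done(): hands the job in; it is judged then, once.
The state is a dict: "time_s": time; "joint_pos": joint angles; "dq": joint speeds; "joint_efforts": joint torques, N m; "ee_pos": TCP position; "orientation": TCP orientation; "ft_force": force on the tool from outside, world axes, zero at the start; "ft_torque": the same for the moment, N m; "width": finger opening in m; "grip_force": force on a finger pad.
Only numpy, scipy, OpenCV 4.12 (cv2) and the standard library are available. Lean on these libraries where they do the work, as an engineer would, in place of code of your own. Each camera call takes 0.05 s, during which the arm holds its last target. There are 200 camera calls.

## Working session

There is one attempt and no reset: what is moved stays moved. The work goes in short steps, Python scripts to look and compute and a tool call to move; the robot and the scene stay as the last step left them, time stands still between calls to the robot, and variables do not carry over. Pictures are saved under pics/ and viewed, at most 14 in all, crops included, and the job is handed in when it is done.

Besides the shell and the picture viewer there is one more tool, called after "Call:" by a JSON object that holds its "op" and its "data", one argument or row to a line. drive_tool: Moves the arm, as the interface text tells. Its arguments: {"type":"object","properties":{"moves":{"type":"array","items":{"type":"array","items":{"type":"number"}}},"newtons":{"type":"number"}},"required":["moves"]}

```bash
mkdir -p pics; ls
python3 - <<'E'
from station import ctrl,cams
import cv2
for n in("scene","top"):
    cv2.imwrite(f"pics/{n}0.png",cams.capture(n)); p=cams.camera_params(n); print(n,p)
print(ctrl.hold_point_z, ctrl.observe())
E
```

```text
pics
scene {'K': array([[536.89048049,   0.        , 318.33210835],
       [  0.        , 536.89048049, 239.08964676],
       [  0.        ,   0.        ,   1.        ]]), 'D': array([0.05065297, 0.        , 0.        , 0.        , 0.        ]), 'R': array([[-0.83506537,  0.54986417, -0.01775443],
       [ 0.32902314,  0.47329466, -0.81715111],
       [-0.44091904, -0.68821622, -0.57615002]]), 't': array([ 0.38771282, -0.12116524,  1.20052798])}
top {'K': array([[549.02704219,   0.        , 315.53444145],
       [  0.        , 549.02704219, 244.97268571],
       [  0.        ,   0.        ,   1.        ]]), 'D': array([0.0021085, 0.       , 0.       , 0.       , 0.       ]), 'R': array([[ 0.02794499, -0.99920245,  0.0285227 ],
       [-0.99838637, -0.02931053, -0.04863693],
       [ 0.04943416, -0.02711751, -0.99840919]]), 't': array([-0.02130821,  0.45050205,  0.98947679])}
0.0187 {'time_s': 0.1, 'joint_pos': array([-1.54170120e+00,  1.04640439e-01,  9.65604240e-02,  1.56391277e+00,
        2.74595520e-05,  1.35312830e+00]), 'dq': array([-6.56675409e-04, -4.17850968e-04,  4.01935686e-03, -4.75216055e-05,
        9.87879077e-04,  6.28414835e-04]), 'joint_efforts': array([ 7.82427262e-03, -5.58210146e+01,  5.04717243e+01,  1.32464978e-02,
       -1.91123900e-04, -2.30581676e-06]), 'ee_pos': array([ 0.14658714, -0.58151185,  0.23060696]), 'orientation': array([ 9.92397968e-01,  1.23068743e-01,  6.99899418e-05, -5.94277118e-04]), 'ft_force': array([ 0.01978655, -0.00425261, -0.27154279]), 'ft_torque': array([-0.01083608, -0.05762542, -0.00700509]), 'grip_force': 0.0, 'width': 0.08540622020974137}
```

View pics/scene0.png

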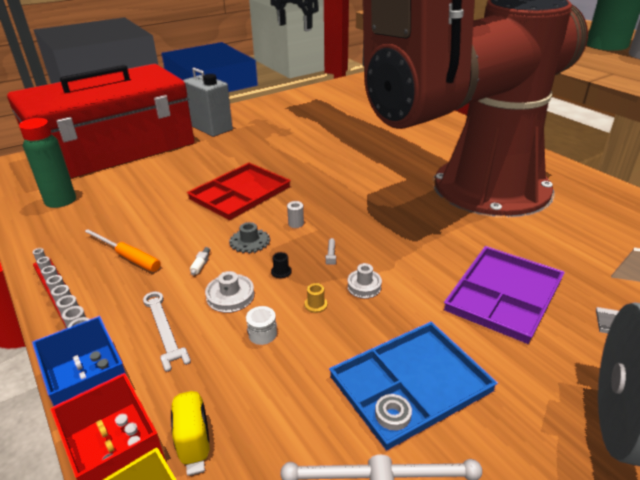

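View pics/top0.png

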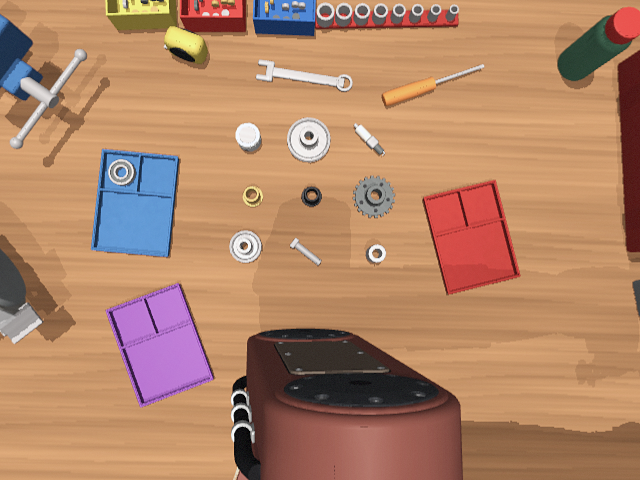

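The top view shows the stock and the trays.

- **Candidates:**
  - Large pulley (309,139), against the small pulley (245,246).
  - Sprocket (375,196), with no twin.
  - Bronze bush (253,196), against the black bush (312,196).
  - Sleeve (376,254), with the sockets at the top edge as possible confusions.
  - Piston (248,137), the white cylinder.
  - Blue tray (136,204), against the purple tray (160,345) and the blue bin (285,15).
  - Red tray (471,237), against the red bin (212,12).
- **Choice:** the first one named in each line. I'll check them in a close crop.

Run:
```python
import cv2
t=cv2.imread("pics/top0.png");s=cv2.imread("pics/scene0.png")
cv2.imwrite("pics/tc.png",cv2.resize(t[115:275,220:405],None,fx=3.7,fy=3.7,interpolation=cv2.INTER_CUBIC))
cv2.imwrite("pics/sc.png",cv2.resize(s[195:350,190:390],None,fx=3.8,fy=3.8,interpolation=cv2.INTER_CUBIC))
```

```text
(no output)
```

View pics/tc.png

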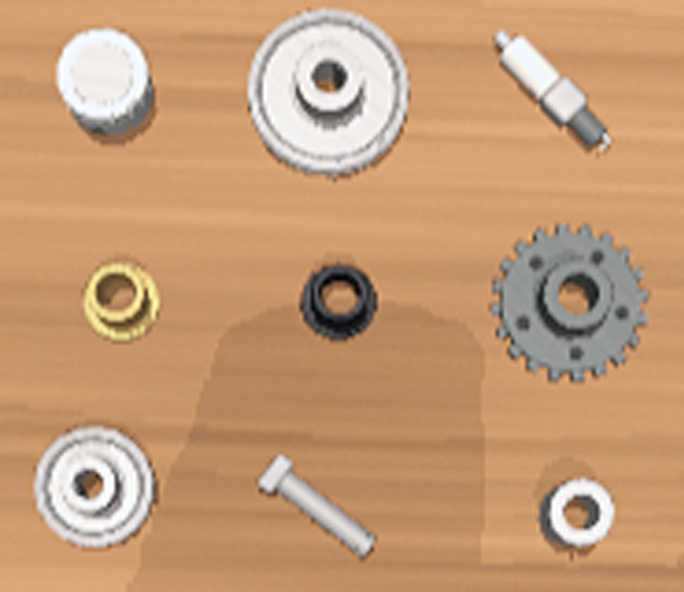

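View pics/sc.png

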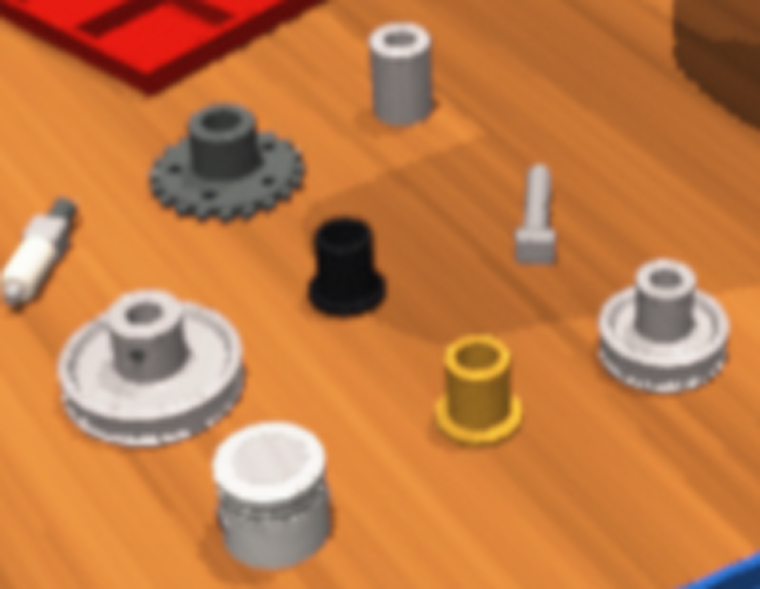

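The close crop confirms the choices. In it the large pulley (329,78) has a much wider rim than the small one (95,486), the golden bush (120,288) differs from the black one (339,292), and the toothed sprocket (576,292), plain sleeve (581,512) and piston crown (103,72) are clear. The scene crop shows the same hub tops: pulley (147,313), piston (270,463), bush (478,357), sprocket (223,120), sleeve (400,41).

```bash
cat > h.py <<'E'
import cv2,numpy as np
from station import ctrl,cams
P={n:cams.camera_params(n) for n in("scene","top")}
def ray(n,uv):
    p=P[n];q=cv2.undistortPoints(np.array(uv,float).reshape(-1,1,2),p["K"],np.array(p["D"])).reshape(-1,2)
    d=np.c_[q,np.ones(len(q))]@p["R"]; return -p["R"].T@p["t"], d
def cast(n,uv,z):
    c,d=ray(n,uv); return c+d*((z-c[2])/d[:,2])[:,None]
def tri(a,b):
    c1,d1=ray("top",a);c2,d2=ray("scene",b);d1,d2=d1[0],d2[0]
    s=np.linalg.lstsq(np.c_[d1,-d2],c2-c1,rcond=None)[0]
    p,q=c1+s[0]*d1,c2+s[1]*d2; return (p+q)/2,np.linalg.norm(p-q)
def blob(img,seed,r,inv,ch=None,mn=20):
    """centre of the ellipse of the Otsu blob round the seed"""
    k=8;u,v=map(int,np.round(seed));w=img[v-r:v+r+1,u-r:u+r+1]
    g=w.max(2) if ch is None else w[...,ch]
    g=cv2.resize(g,None,fx=k,fy=k,interpolation=cv2.INTER_CUBIC)
    m=cv2.threshold(g,0,255,cv2.THRESH_OTSU|(cv2.THRESH_BINARY_INV if inv else 0))[1]
    cs=cv2.findContours(m,cv2.RETR_EXTERNAL,cv2.CHAIN_APPROX_NONE)[0]
    s=((seed[0]-u+r+.5)*k-.5,(seed[1]-v+r+.5)*k-.5)
    c=min((c for c in cs if cv2.contourArea(c)>mn*8),key=lambda c:np.hypot(*(np.array(cv2.minEnclosingCircle(c)[0])-s)))
    e=cv2.fitEllipse(cv2.convexHull(c)); return [(e[0][0]+.5)/k-.5+u-r,(e[0][1]+.5)/k-.5+v-r],np.round(np.array(e[1])/k,1)
def tray(n,img,red):
    b,g,r=[img[...,i].astype(int) for i in range(3)]
    m=((r>90)&(g<60)&(b<60)) if red else ((b>r*1.8+20)&(b>g*1.25))
    if n=="top": m[:60]=0;m[:,:80]=0;m[:,560:]=0
    elif red: m[:160]=0;m[230:]=0;m[:,:185]=0;m[:,320:]=0
    else: m[:320]=0;m[:,:325]=0;m[:,500:]=0
    m=cv2.morphologyEx(m.astype(np.uint8),cv2.MORPH_OPEN,np.ones((3,3)))
    c=max(cv2.findContours(m,cv2.RETR_EXTERNAL,cv2.CHAIN_APPROX_NONE)[0],key=cv2.contourArea)
    h=cv2.convexHull(c)
    q=cv2.approxPolyN(h,4).reshape(4,2).astype(float); return h.reshape(-1,2),q
def diag(q):
    l=lambda a,b:np.cross([*a,1],[*b,1]); x=np.cross(l(q[0],q[2]),l(q[1],q[3])); return x[:2]/x[2]
E
cat > m.py <<'E'
from h import *
T=cv2.imread("pics/top0.png");S=cv2.imread("pics/scene0.png")
seeds={"pulley":((329,78),(147,313)),"piston":((103,72),(270,463)),"bush":((120,288),(478,357)),"sprocket":((576,292),(223,120)),"sleeve":((581,512),(400,41))}
for k,(a,b) in seeds.items():
    a=[a[0]/3.7+220,a[1]/3.7+115];b=[b[0]/3.8+190,b[1]/3.8+195]
    p=k=="piston"
    A,ea=blob(T,a,15 if p else 6,not p, 0 if p else None); B,eb=blob(S,b,16 if p else 5,not p,0 if p else None)
    print(k,np.round(a,1),np.round(A,1),ea,np.round(b,1),np.round(B,1),eb)
    print("   seed",np.round(tri(a,b)[0],4),"fit",np.round(tri(A,B)[0],4),round(tri(A,B)[1],4))
for red in(1,0):
    h,q=tray("top",T,red);h2,q2=tray("scene",S,red)
    w=cast("top",h,.009)[:,:2].astype(np.float32)
    r=cv2.minAreaRect(w*1000); print("tray",red,r,"tri",np.round(tri(diag(q),diag(q2))[0],4),q.tolist(),q2.tolist())
E
python3 m.py
```

```text
pulley [308.9 136.1] [308.6 135.1] [8.6 9.6] [228.7 277.4] [227.  277.1] [ 5.8 10.7]
   seed [0.6451 0.0091 0.0393] fit [0.6472 0.0094 0.0409] 0.004
piston [247.8 134.5] [247.1 134.6] [24.6 24.9] [261.1 316.8] [260.2 316.4] [21.2 29.7]
   seed [0.6446 0.1186 0.0358] fit [0.645  0.1191 0.0373] 0.0037
bush [252.4 192.8] [250.4 193. ] [ 9.3 11.7] [315.8 288.9] [314.9 288.3] [ 6.7 11.8]
   seed [0.5396 0.1076 0.0325] fit [0.5403 0.1097 0.0356] 0.0036
sprocket [375.7 193.9] [376.4 193.6] [10.1 11.4] [248.7 226.6] [248.6 228.3] [11.2 16. ]
   seed [ 0.5455 -0.1137  0.0344] fit [ 0.5462 -0.1151  0.0299] 0.0006
sleeve [377.  253.4] [376.9 252.8] [ 9.5 10. ] [295.3 205.8] [294.6 204.8] [3.9 8.3]
   seed [ 0.4389 -0.1178  0.0408] fit [ 0.4401 -0.1173  0.0437] 0.0036
tray 1 ((165.2269287109375, -265.9176025390625), (5.3686981201171875, 18.296689987182617), 1.2198293209075928) tri [ 0.306  -0.3161 -0.0145] [[458.0, 405.0], [458.0, 408.0], [448.0, 408.0], [448.0, 405.0]] [[297.0, 183.0], [229.0, 220.0], [181.0, 195.0], [249.0, 162.0]]
tray 0 ((518.5224609375, 321.7826843261719), (139.6376190185547, 182.61465454101562), 86.45249938964844) tri [0.5189 0.3193 0.012 ] [[179.0, 157.0], [168.0, 256.0], [91.0, 249.0], [102.0, 149.0]] [[501.0, 386.0], [386.0, 449.0], [326.0, 369.0], [431.0, 321.0]]
```

```bash
python3 - <<'E'
import re
s=open('h.py').read()
s=s.replace("m=((r>90)&(g<60)&(b<60)) if red","m=((r>90)&(r>g*2.2)&(r>b*2.2)&(abs(g-b)<40)) if red").replace("m[:60]=0;m[:,:80]=0;m[:,560:]=0","m[:60]=0;m[:,:80]=0;m[:,560:]=0;m[310:]=0")
open('h.py','w').write(s)
E
python3 - <<'E'
from h import *
T=cv2.imread("pics/top0.png");S=cv2.imread("pics/scene0.png")
for red in(1,0):
    h,q=tray("top",T,red);h2,q2=tray("scene",S,red)
    r=cv2.minAreaRect(cast("top",h,.009)[:,:2].astype(np.float32)*1000)
    b=cv2.boxPoints(r); e=max((b[1]-b[0],b[2]-b[1]),key=np.linalg.norm)
    if e[0]<0:e=-e
    x=e/np.linalg.norm(e);y=np.array([-x[1],x[0]]);c=np.array(r[0])
    print("tray",red,c.round(1),np.round(r[1],1),"yaw",np.degrees(np.arctan2(x[1],x[0])).round(1),"tri",np.round(tri(diag(q),diag(q2))[0],4))
    for n,l in(("large",(-35,0)),("y+",(53.5,32.8)),("y-",(53.5,-32.8))): print(n,(c+x*l[0]+y*l[1]).round(1), np.linalg.norm(c+x*l[0]+y*l[1]).round())
    cv2.polylines(T,[h.reshape(-1,1,2)],1,(0,255,0),1)
    for l in((-35,0),(53.5,32.8),(53.5,-32.8)):
        w=np.r_[(c+x*l[0]+y*l[1])/1000,.003];p=P["top"];u=cv2.projectPoints(w.reshape(1,3),cv2.Rodrigues(p["R"])[0],p["t"],p["K"],p["D"])[0].ravel();cv2.circle(T,tuple(u.round().astype(int).tolist()),2,(0,255,255),-1)
cv2.imwrite("pics/chk.png",T)
E
```

```text
tray 1 [ 475.3 -295.3] [184.3 138.4] yaw 15.4 tri [ 0.4764 -0.2963  0.0088]
large [ 441.6 -304.6] 536.0
y+ [ 518.2 -249.4] 575.0
y- [ 535.6 -312.6] 620.0
tray 0 [518.5 321.8] [139.6 182.6] yaw -3.5 tri [0.5189 0.3193 0.012 ]
large [483.6 323.9] 582.0
y+ [573.9 351.2] 673.0
y- [569.9 285.7] 638.0
```

View pics/chk.png

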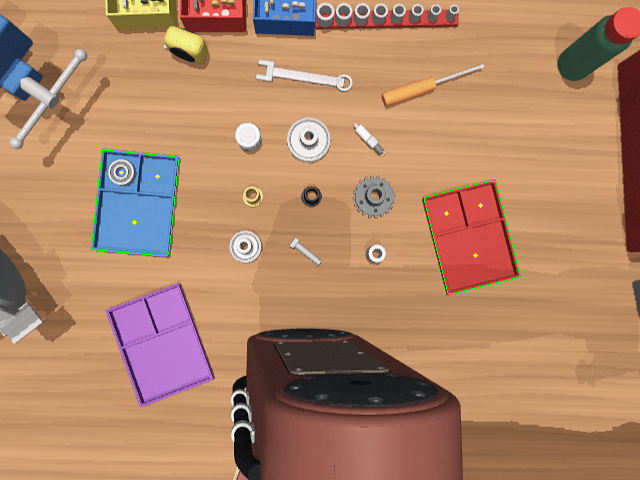

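The overlay shows both tray outlines fitted and the bay centres where expected: red at (447,213), (480,206) and (475,255), blue at (157,177) and (134,222). The bearing is at (121,172). I'll turn the tool to yaw 90°, so tool x = world y and tool y = world x, and start with the sleeve.

Call:
{"op": "drive_tool", "data": {
  "moves": [
    [0, 0, 0, 0, 0, -10.7, -1],
    [0, 0, 0, 0, 0, -10.7, -1],
    [0, 0, 0, 0, 0, -10.7, -1],
    [0, 0, 0, 0, 0, -10.7, -1],
    [0, 0, 0, 0, 0, -10.7, -1],
    [0, 0, 0, 0, 0, -10.7, -1],
    [0, 0, 0, 0, 0, -10.7, -1],
    [0, 0, 0, 0, 0, -1, -1],
    [4.6, 2.9, 0, 0, 0, 0, -0.3],
    [4.6, 2.9, 0, 0, 0, 0, -0.3],
    [4.6, 2.9, 0, 0, 0, 0, -0.3],
    [4.6, 2.9, 0, 0, 0, 0, -0.3]
  ],
  "newtons": 40
}}

```text
time_s: 1.6
ee_pos: [0.2631, -0.3962, 0.2311]
orientation: [0.709, 0.706, 0.0, 0.0]
ft_force: [1.0, -0.8, -0.3]
width: 0.0557
grip_force: 0.0
```

Call:
{"op": "drive_tool", "data": {
  "moves": [
    [4.65, 2.95, 1.8, 0, 0, 0, -0.3],
    [4.65, 2.95, 1.8, 0, 0, 0, -0.3],
    [4.65, 2.95, 1.8, 0, 0, 0, -0.3],
    [4.65, 2.95, 1.8, 0, 0, 0, -0.3],
    [4.65, 2.95, 1.8, 0, 0, 0, -0.3],
    [4.65, 2.95, 1.8, 0, 0, 0, -0.3],
    [0, 0, 0, 0, 0, 0, -0.3],
    [0, 0, 0, 0, 0, 0, -0.3]
  ]
}}

```text
time_s: 2.6
ee_pos: [0.4392, -0.1187, 0.1234]
orientation: [0.707, 0.707, -0.0, 0.0]
ft_force: [-1.1, 0.7, -0.4]
width: 0.0557
grip_force: 0.0
```

Run:
```python
from station import ctrl,cams
import cv2
cv2.imwrite("pics/s1.png",cams.capture("scene"));o=ctrl.observe();print(o["joint_pos"],o["ee_pos"],o["width"])
```

```text
[-5.54025985e-01 -3.45741047e-01 -5.14838522e-01  1.40116007e+00
 -4.12323735e-04  1.01851200e+00] [ 0.43914187 -0.11942933  0.12365935] 0.05550616583213764
```

View pics/s1.png

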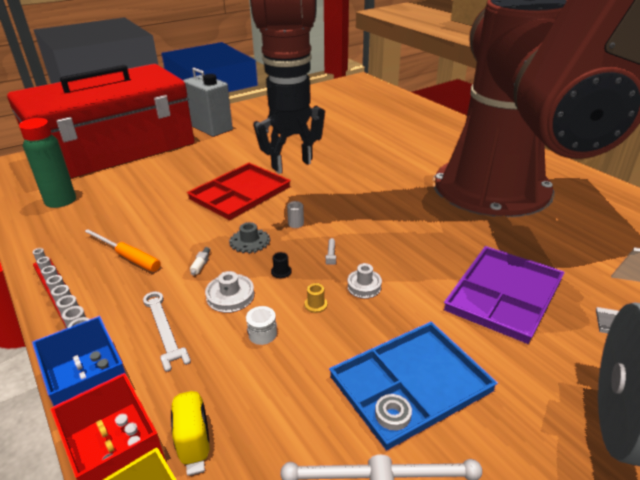

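The gripper hangs over the sleeve: fingertips at (280,165) and (307,158), sleeve top at (295,207). Now I descend and grip.

Call:
{"op": "drive_tool", "data": {
  "moves": [
    [0.15, 0.1, 3, 0, 0, 0, -0.3],
    [0, 0, 3, 0, 0, 0, -0.3],
    [0, 0, 2.2, 0, 0, 0, -0.3],
    [0, 0, 1.2, 0, 0, 0, -0.3],
    [0, 0, 1.0, 0, 0, 0, -0.3],
    [0, 0, 0, 0, 0, 0, -0.3],
    [0, 0, 0, 0, 0, 0, 1],
    [0, 0, 0, 0, 0, 0, 1],
    [0, 0, 0, 0, 0, 0, 1],
    [0, 0, 0, 0, 0, 0, 1],
    [0, 0, 0, 0, 0, 0, 1]
  ]
}}

```text
time_s: 4.03
ee_pos: [0.4408, -0.1175, 0.0203]
orientation: [0.707, 0.707, 0.0, 0.001]
ft_force: [-2.0, -0.1, 5.6]
width: 0.0309
grip_force: 39.7
```

Call:
{"op": "drive_tool", "data": {
  "moves": [
    [0, 0, -1, 0, 0, 0, 1],
    [0, 0, -3, 0, 0, 0, 1],
    [0, 0, -3, 0, 0, 0, 1],
    [-1.5, 0.9, -2, 0, 0, 0, 1],
    [-3.0, 1.7, 0, 0, 0, 0, 1],
    [-4, 1.9, 0, 0, 0, 0, 1],
    [-4, 1.9, 0, 0, 0, 0, 1],
    [-4, 1.9, 0, 0, 0, 0, 1],
    [-3.0, 1.2, 0, 0, 0, 0, 1],
    [0, 0, 0, 0, 0, 0, 1],
    [0, 0, 0, 0, 0, 0, 1]
  ]
}}

```text
time_s: 5.4
ee_pos: [0.5351, -0.3115, 0.1093]
orientation: [0.707, 0.707, 0.0, -0.0]
ft_force: [0.9, -0.1, -2.0]
width: 0.0307
grip_force: 40.0
```

Call:
{"op": "drive_tool", "data": {
  "moves": [
    [0, 0, 2.5, 0, 0, 0, 1],
    [0, 0, 2.5, 0, 0, 0, 1],
    [0, 0, 1.8, 0, 0, 0, 1],
    [0, 0, 1.0, 0, 0, 0, 1],
    [0, 0, 0.5, 0, 0, 0, 1],
    [0, 0, 0.2, 0, 0, 0, 1],
    [0, 0, 0, 0, 0, 0, 1]
  ]
}}

```text
time_s: 6.28
ee_pos: [0.5357, -0.3124, 0.0249]
orientation: [0.707, 0.707, 0.0, 0.0]
ft_force: [-0.4, 0.7, -1.6]
width: 0.0307
grip_force: 40.0
```

Call:
{"op": "drive_tool", "data": {
  "moves": [
    [0, 0, 0.17, 0, 0, 0, 1],
    [0, 0, 0, 0, 0, 0, 1],
    [0, 0, 0, 0, 0, 0, 0.1],
    [0, 0, 0, 0, 0, 0, -0.1],
    [0, 0, 0, 0, 0, 0, -0.2],
    [0, 0, 0, 0, 0, 0, -0.2],
    [0, 0, -2, 0, 0, 0, -0.2],
    [0, 0, -3, 0, 0, 0, -0.2],
    [0, 0, -4, 0, 0, 0, -0.3],
    [0, 0, -2, 0, 0, 0, -0.3]
  ]
}}

```text
time_s: 7.52
ee_pos: [0.5364, -0.313, 0.1365]
orientation: [0.707, 0.707, 0.0, 0.002]
ft_force: [0.8, 0.0, -0.4]
width: 0.0555
grip_force: 0.0
```

Call:
{"op": "drive_tool", "data": {
  "moves": [
    [3, 0.1, 0, 0, 0, 0, -0.3],
    [5.6, 0.1, 0, 0, 0, 0, -0.3],
    [5.6, 0, 0, 0, 0, 0, -0.3],
    [5.6, 0, 0, 0, 0, 0, -0.3],
    [5.6, 0.1, 0, 0, 0, 0, -0.3],
    [5.6, 0.1, 0, 0, 0, 0, -0.3],
    [5.6, 0, 0, 0, 0, 0, -0.3],
    [5.6, 0, 0, 0, 0, 0, -0.3],
    [0, 0, 2, 0, 0, 0, -0.3],
    [0, 0, 2, 0, 0, 0, -0.3],
    [0, 0, 1, 0, 0, 0, -0.3],
    [0, 0, 0, 0, 0, 0, -0.3]
  ]
}}

```text
time_s: 9.02
ee_pos: [0.5384, 0.1088, 0.0814]
orientation: [0.707, 0.707, -0.001, -0.001]
ft_force: [0.1, -0.6, 0.7]
width: 0.0556
grip_force: 0.0
```

Call:
{"op": "drive_tool", "data": {
  "moves": [
    [0, 0.2, 2.5, 0, 0, 0, -0.3],
    [0, 0, 2.2, 0, 0, 0, -0.3],
    [0, 0, 1.4, 0, 0, 0, -0.3],
    [0, 0, 0, 0, 0, 0, -0.3],
    [0, 0, 0, 0, 0, 0, 0.5],
    [0, 0, 0, 0, 0, 0, 1],
    [0, 0, 0, 0, 0, 0, 1],
    [0, 0, 0, 0, 0, 0, 1],
    [0, 0, 0, 0, 0, 0, 1]
  ]
}}

```text
time_s: 10.15
ee_pos: [0.542, 0.1098, 0.0229]
orientation: [0.707, 0.707, 0.001, 0.001]
ft_force: [-1.8, -1.0, 5.9]
width: 0.0264
grip_force: 39.4
```

Call:
{"op": "drive_tool", "data": {
  "moves": [
    [0, 0, -1, 0, 0, 0, 1],
    [0, 0, -3, 0, 0, 0, 1],
    [0, 0, -3, 0, 0, 0, 1],
    [-2, 0, -2, 0, 0, 0, 1],
    [-4, 0, 0, 0, 0, 0, 1],
    [-5.3, -0.4, 0, 0, 0, 0, 1],
    [-5.3, -0.5, 0, 0, 0, 0, 1],
    [-5.3, -0.5, 0, 0, 0, 0, 1],
    [-5.3, -0.5, 0, 0, 0, 0, 1],
    [-5, -0.5, 0, 0, 0, 0, 1],
    [-3.7, 0, 0, 0, 0, 0, 1],
    [0, 0, 0, 0, 0, 0, 1]
  ]
}}

```text
time_s: 11.65
ee_pos: [0.5163, -0.2524, 0.1116]
orientation: [0.708, 0.706, -0.0, 0.0]
ft_force: [0.6, -0.0, -1.3]
width: 0.0263
grip_force: 39.6
```

Call:
{"op": "drive_tool", "data": {
  "moves": [
    [0.2, 0.1, 2.5, 0, 0, 0, 1],
    [0, 0, 2.5, 0, 0, 0, 1],
    [0, 0, 2, 0, 0, 0, 1],
    [0, 0, 1, 0, 0, 0, 1],
    [0, 0, 0.4, 0, 0, 0, 1],
    [0, 0, 0, 0, 0, 0, 1],
    [0, 0, 0, 0, 0, 0, 1]
  ]
}}

```text
time_s: 12.52
ee_pos: [0.5188, -0.2475, 0.0285]
orientation: [0.707, 0.707, 0.0, 0.001]
ft_force: [-0.3, 0.3, -1.2]
width: 0.0262
grip_force: 39.6
```

Call:
{"op": "drive_tool", "data": {
  "moves": [
    [0, 0, 0.2, 0, 0, 0, 1],
    [0, 0, 0.15, 0, 0, 0, 1],
    [0, 0, 0.1, 0, 0, 0, 1],
    [0, 0, 0, 0, 0, 0, 1]
  ]
}}

```text
time_s: 13.02
ee_pos: [0.5189, -0.2475, 0.0258]
orientation: [0.707, 0.707, -0.0, 0.001]
ft_force: [-7.4, 5.1, 20.3]
width: 0.0261
grip_force: 41.6
```

Call:
{"op": "drive_tool", "data": {
  "moves": [
    [0, 0, -0.15, 0, 0, 0, 1],
    [0, 0, 0, 0, 0, 0, 0.1],
    [0, 0, 0, 0, 0, 0, -0.1],
    [0, 0, 0, 0, 0, 0, -0.2],
    [0, 0, 0, 0, 0, 0, -0.2],
    [0, 0, -2, 0, 0, 0, -0.2],
    [0, 0, -3, 0, 0, 0, -0.2],
    [0, 0, -4, 0, 0, 0, -0.3],
    [0, 0, -1, 0, 0, 0, -0.3]
  ]
}}

```text
time_s: 14.15
ee_pos: [0.5199, -0.2483, 0.1292]
orientation: [0.707, 0.707, 0.0, 0.003]
ft_force: [0.1, -0.3, -0.8]
width: 0.0554
grip_force: 0.0
```

Run:
```python
from station import ctrl,cams
import cv2
s=cams.capture("scene");t=cams.capture("top");import numpy as np
a=cv2.resize(s[120:270,170:350],(400,333));b=cv2.resize(t[150:310,400:560],(333,333))
cv2.imwrite("pics/c2.png",np.hstack([a,b]))
```

```text
(no output)
```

View pics/c2.png

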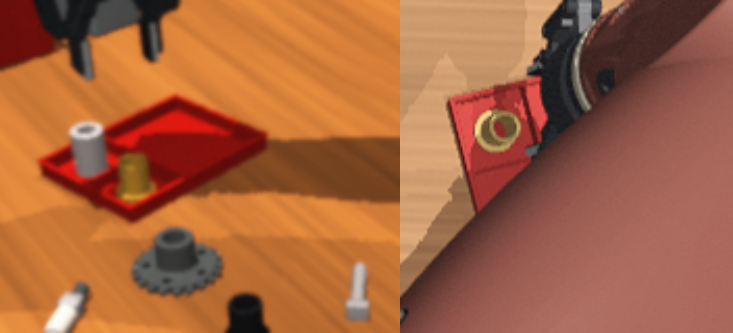

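Both parts stand upright in their bays: sleeve at (88,150) and bush at (135,180) in the left crop. Next is the pulley.

Call:
{"op": "drive_tool", "data": {
  "moves": [
    [2.5, 1.2, 0, 0, 0, 0, -0.3],
    [4.8, 2.4, 0, 0, 0, 0, -0.3],
    [4.9, 2.4, 0, 0, 0, 0, -0.3],
    [4.9, 2.4, 0, 0, 0, 0, -0.3],
    [4.9, 2.4, 0, 0, 0, 0, -0.3],
    [3.7, 1.8, 0, 0, 0, 0, -0.3],
    [0, 0, 2, 0, 0, 0, -0.3],
    [0, 0, 2, 0, 0, 0, -0.3],
    [0, 0, 1, 0, 0, 0, -0.3],
    [0, 0, 0, 0, 0, 0, -0.3],
    [0, 0, 0, 0, 0, 0, -0.3]
  ]
}}

```text
time_s: 15.62
ee_pos: [0.6444, 0.0093, 0.0752]
orientation: [0.707, 0.707, 0.0, 0.0]
ft_force: [0.2, -0.6, 0.4]
width: 0.0555
grip_force: 0.0
```

Call:
{"op": "drive_tool", "data": {
  "moves": [
    [0, 0.1, 2.2, 0, 0, 0, -0.3],
    [0, 0, 1.8, 0, 0, 0, -0.3],
    [0, 0, 1.1, 0, 0, 0, -0.3],
    [0, 0, 0, 0, 0, 0, -0.3],
    [0, 0, 0, 0, 0, 0, -0.3]
  ],
  "newtons": 80
}}

```text
time_s: 16.25
ee_pos: [0.6456, 0.0099, 0.0243]
orientation: [0.707, 0.707, 0.0, 0.0]
ft_force: [-0.1, 0.5, 0.5]
width: 0.0557
grip_force: 0.0
```

Call:
{"op": "drive_tool", "data": {
  "moves": [
    [0, 0, 0.1, 0, 0, 0, 0.4],
    [0, 0, 0, 0, 0, 0, 1],
    [0, 0, 0, 0, 0, 0, 1],
    [0, 0, 0, 0, 0, 0, 1],
    [0, 0, 0, 0, 0, 0, 1],
    [0, 0, 0, 0, 0, 0, 1],
    [0, 0, 0, 0, 0, 0, 1]
  ]
}}

```text
time_s: 17.12
ee_pos: [0.6456, 0.0099, 0.0236]
orientation: [0.707, 0.707, 0.0, 0.001]
ft_force: [-1.3, 0.8, 5.6]
width: 0.0292
grip_force: 79.4
```

Call:
{"op": "drive_tool", "data": {
  "moves": [
    [0, 0, -1, 0, 0, 0, 1],
    [0, 0, -2, 0, 0, 0, 1],
    [0, 0, -3, 0, 0, 0, 1],
    [0, 0, -2.5, 0, 0, 0, 1],
    [-2, -1.3, -1, 0, 0, 0, 1],
    [-4, -2.6, 0, 0, 0, 0, 1],
    [-4.9, -3.2, 0, 0, 0, 0, 1],
    [-4.9, -3.2, 0, 0, 0, 0, 1],
    [-4.9, -3.2, 0, 0, 0, 0, 1],
    [-4.9, -3.2, 0, 0, 0, 0, 1],
    [-3.9, -2.5, 0, 0, 0, 0, 1],
    [-2, -1.2, 0, 0, 0, 0, 1]
  ]
}}

```text
time_s: 18.62
ee_pos: [0.4402, -0.3073, 0.119]
orientation: [0.708, 0.707, -0.0, 0.001]
ft_force: [0.3, -0.3, -4.8]
width: 0.0294
grip_force: 80.0
```

Call:
{"op": "drive_tool", "data": {
  "moves": [
    [0.2, 0.1, 2, 0, 0, 0, 1],
    [0, 0, 2.5, 0, 0, 0, 1],
    [0, 0, 2, 0, 0, 0, 1],
    [0, 0, 1.3, 0, 0, 0, 1],
    [0, 0, 0.7, 0, 0, 0, 1],
    [0, 0, 0.3, 0, 0, 0, 1],
    [0, 0, 0, 0, 0, 0, 1],
    [0, 0, 0, 0, 0, 0, 1]
  ]
}}

```text
time_s: 19.62
ee_pos: [0.4427, -0.3035, 0.0302]
orientation: [0.707, 0.707, -0.0, 0.001]
ft_force: [-0.1, -0.7, -4.4]
width: 0.0294
grip_force: 80.0
```

Call:
{"op": "drive_tool", "data": {
  "moves": [
    [0, 0, 0.15, 0, 0, 0, 1],
    [0, 0, 0.1, 0, 0, 0, 1],
    [0, 0, 0.1, 0, 0, 0, 1],
    [0, 0, 0, 0, 0, 0, 1]
  ]
}}

```text
time_s: 20.12
ee_pos: [0.4424, -0.3032, 0.0266]
orientation: [0.707, 0.707, -0.0, 0.0]
ft_force: [-2.3, 2.3, 4.3]
width: 0.0293
grip_force: 80.8
```

Call:
{"op": "drive_tool", "data": {
  "moves": [
    [0, 0, 0, 0, 0, 0, 0.1],
    [0, 0, 0, 0, 0, 0, -0.2],
    [0, 0, 0, 0, 0, 0, -0.3],
    [0, 0, 0, 0, 0, 0, -0.3],
    [0, 0, -2, 0, 0, 0, -0.3],
    [0, 0, -3, 0, 0, 0, -0.3],
    [0, 0, -4, 0, 0, 0, -0.3],
    [1.9, 1, -1, 0, 0, 0, -0.3],
    [4.5, 2.5, 0, 0, 0, 0, -0.3],
    [4.5, 2.5, 0, 0, 0, 0, -0.3],
    [4.5, 2.5, 0, 0, 0, 0, -0.3],
    [3.5, 1.8, 0, 0, 0, 0, -0.3]
  ]
}}

```text
time_s: 21.62
ee_pos: [0.5461, -0.1122, 0.1262]
orientation: [0.707, 0.708, 0.0, 0.0]
ft_force: [0.7, -0.2, 0.7]
width: 0.0555
grip_force: 0.0
```

Call:
{"op": "drive_tool", "data": {
  "moves": [
    [0, 0, 2, 0, 0, 0, -0.3],
    [0, 0, 2.5, 0, 0, 0, -0.3],
    [0, 0, 1, 0, 0, 0, -0.3],
    [0, 0, 0, 0, 0, 0, -0.3],
    [0, 0, 0, 0, 0, 0, -0.3]
  ]
}}

```text
time_s: 22.25
ee_pos: [0.5456, -0.1147, 0.072]
orientation: [0.707, 0.707, 0.0, 0.001]
ft_force: [0.2, -0.5, 0.1]
width: 0.0551
grip_force: 0.0
```

Call:
{"op": "drive_tool", "data": {
  "moves": [
    [0, 0, 2.2, 0, 0, 0, -0.3],
    [0, 0, 2, 0, 0, 0, -0.3],
    [0, 0, 1.2, 0, 0, 0, -0.3],
    [0, 0, 0, 0, 0, 0, -0.3],
    [0, 0, 0, 0, 0, 0, 0.4],
    [0, 0, 0, 0, 0, 0, 1],
    [0, 0, 0, 0, 0, 0, 1],
    [0, 0, 0, 0, 0, 0, 1],
    [0, 0, 0, 0, 0, 0, 1],
    [0, 0, 0, 0, 0, 0, 1]
  ]
}}

```text
time_s: 23.5
ee_pos: [0.5459, -0.1144, 0.0183]
orientation: [0.707, 0.707, 0.0, 0.001]
ft_force: [-1.9, 0.3, 6.2]
width: 0.0316
grip_force: 79.6
```

Call:
{"op": "drive_tool", "data": {
  "moves": [
    [0, 0, -1, 0, 0, 0, 1],
    [0, 0, -2, 0, 0, 0, 1],
    [0, 0, -3, 0, 0, 0, 1],
    [0, 0, -3, 0, 0, 0, 1],
    [2, -0.3, -1, 0, 0, 0, 1],
    [4, -0.6, 0, 0, 0, 0, 1],
    [5.4, -0.8, 0, 0, 0, 0, 1],
    [5.4, -0.8, 0, 0, 0, 0, 1],
    [5.4, -0.8, 0, 0, 0, 0, 1],
    [5.4, -0.8, 0, 0, 0, 0, 1],
    [5.4, -0.8, 0, 0, 0, 0, 1],
    [5.4, -0.8, 0, 0, 0, 0, 1]
  ]
}}

```text
time_s: 25.0
ee_pos: [0.4865, 0.2723, 0.1171]
orientation: [0.707, 0.708, -0.0, -0.0]
ft_force: [1.0, -0.8, -3.7]
width: 0.031
grip_force: 79.9
```

Call:
{"op": "drive_tool", "data": {
  "moves": [
    [4, -0.4, 0, 0, 0, 0, 1],
    [1.4, -0.1, 0, 0, 0, 0, 1],
    [0, 0, 0, 0, 0, 0, 1],
    [0, 0, 0, 0, 0, 0, 1]
  ]
}}

```text
time_s: 25.5
ee_pos: [0.4829, 0.323, 0.1169]
orientation: [0.707, 0.707, -0.0, 0.0]
ft_force: [-0.9, -0.2, -3.7]
width: 0.0315
grip_force: 79.9
```

Call:
{"op": "drive_tool", "data": {
  "moves": [
    [0, 0.1, 2, 0, 0, 0, 1],
    [0, 0, 2.5, 0, 0, 0, 1],
    [0, 0, 2, 0, 0, 0, 1],
    [0, 0, 1.5, 0, 0, 0, 1],
    [0, 0, 0.8, 0, 0, 0, 1],
    [0, 0, 0.4, 0, 0, 0, 1],
    [0, 0, 0, 0, 0, 0, 1],
    [0, 0, 0, 0, 0, 0, 1]
  ]
}}

```text
time_s: 26.5
ee_pos: [0.4844, 0.3241, 0.0258]
orientation: [0.707, 0.707, 0.0, 0.0]
ft_force: [0.1, -1.0, -4.2]
width: 0.0313
grip_force: 79.9
```

Call:
{"op": "drive_tool", "data": {
  "moves": [
    [0, 0, 0.15, 0, 0, 0, 1],
    [0, 0, 0.1, 0, 0, 0, 1],
    [0, 0, 0.1, 0, 0, 0, 1],
    [0, 0, 0, 0, 0, 0, 1]
  ]
}}

```text
time_s: 27.0
ee_pos: [0.4839, 0.3238, 0.0215]
orientation: [0.707, 0.707, -0.0, 0.0]
ft_force: [-0.8, -0.2, -3.1]
width: 0.0311
grip_force: 80.1
```

Call:
{"op": "drive_tool", "data": {
  "moves": [
    [0, 0, 0.03, 0, 0, 0, 0.1],
    [0, 0, 0, 0, 0, 0, -0.2],
    [0, 0, 0, 0, 0, 0, -0.3],
    [0, 0, 0, 0, 0, 0, -0.3],
    [0, 0, -2, 0, 0, 0, -0.3],
    [0, 0, -3, 0, 0, 0, -0.3],
    [0, 0, -4, 0, 0, 0, -0.6],
    [-3, 2.4, -1, 0, 0, 0, -0.6],
    [-4.5, 3.5, 0, 0, 0, 0, -0.6],
    [-4.8, 3.8, 0, 0, 0, 0, -0.6],
    [-4.8, 3.8, 0, 0, 0, 0, -0.6],
    [-3.4, 2.6, 0, 0, 0, 0, -0.6]
  ],
  "newtons": 40
}}

```text
time_s: 28.5
ee_pos: [0.6468, 0.1166, 0.123]
orientation: [0.707, 0.707, 0.001, 0.001]
ft_force: [-0.4, -0.1, 0.1]
width: 0.0686
grip_force: 0.0
```

Call:
{"op": "drive_tool", "data": {
  "moves": [
    [0, 0, 2, 0, 0, 0, -0.6],
    [0, 0, 2.5, 0, 0, 0, -0.6],
    [0, 0, 0.5, 0, 0, 0, -0.6],
    [0, 0, 0, 0, 0, 0, -0.6],
    [0, 0, 0, 0, 0, 0, -0.6]
  ]
}}

```text
time_s: 29.12
ee_pos: [0.6456, 0.1194, 0.0727]
orientation: [0.707, 0.708, 0.001, 0.001]
ft_force: [0.3, -0.3, -0.5]
width: 0.0682
grip_force: 0.0
```

Call:
{"op": "drive_tool", "data": {
  "moves": [
    [0, 0, 2.2, 0, 0, 0, -0.6],
    [0, 0, 2, 0, 0, 0, -0.6],
    [0, 0, 1, 0, 0, 0, -0.6],
    [0, 0, 0, 0, 0, 0, -0.6],
    [0, 0, 0, 0, 0, 0, 0.2],
    [0, 0, 0, 0, 0, 0, 1],
    [0, 0, 0, 0, 0, 0, 1],
    [0, 0, 0, 0, 0, 0, 1],
    [0, 0, 0, 0, 0, 0, 1],
    [0, 0, 0, 0, 0, 0, 1]
  ]
}}

```text
time_s: 30.38
ee_pos: [0.6459, 0.119, 0.0205]
orientation: [0.707, 0.707, 0.001, 0.001]
ft_force: [-1.1, -0.4, 5.8]
width: 0.0427
grip_force: 41.2
```

Call:
{"op": "drive_tool", "data": {
  "moves": [
    [0, 0, -1, 0, 0, 0, 1],
    [0, 0, -2, 0, 0, 0, 1],
    [0, 0, -3, 0, 0, 0, 1],
    [0, 0, -3, 0, 0, 0, 1],
    [2, -0.9, -0.5, 0, 0, 0, 1],
    [4, -1.8, 0, 0, 0, 0, 1],
    [4.5, -2.1, 0, 0, 0, 0, 1],
    [3.7, -1.7, 0, 0, 0, 0, 1],
    [2.5, -1.1, 0, 0, 0, 0, 1],
    [0, 0, 0, 0, 0, 0, 1],
    [0, 0, 0, 0, 0, 0, 1]
  ]
}}

```text
time_s: 31.75
ee_pos: [0.5685, 0.2861, 0.114]
orientation: [0.707, 0.708, -0.0, -0.0]
ft_force: [-0.6, -0.8, -1.0]
width: 0.0428
grip_force: 40.9
```

Call:
{"op": "drive_tool", "data": {
  "moves": [
    [0, 0, 2, 0, 0, 0, 1],
    [0, 0, 2.5, 0, 0, 0, 1],
    [0, 0, 2, 0, 0, 0, 1],
    [0, 0, 1.3, 0, 0, 0, 1],
    [0, 0, 0.6, 0, 0, 0, 1],
    [0, 0, 0.4, 0, 0, 0, 1],
    [0, 0, 0, 0, 0, 0, 1],
    [0, 0, 0, 0, 0, 0, 1]
  ]
}}

```text
time_s: 32.75
ee_pos: [0.5694, 0.2861, 0.0269]
orientation: [0.707, 0.707, 0.0, 0.0]
ft_force: [-0.4, -1.0, -1.6]
width: 0.0427
grip_force: 40.9
```

Call:
{"op": "drive_tool", "data": {
  "moves": [
    [0, 0, 0.15, 0, 0, 0, 1],
    [0, 0, 0.1, 0, 0, 0, 1],
    [0, 0, 0.1, 0, 0, 0, 1],
    [0, 0, 0, 0, 0, 0, 1]
  ]
}}

```text
time_s: 33.25
ee_pos: [0.569, 0.286, 0.0235]
orientation: [0.707, 0.707, 0.0, 0.0]
ft_force: [-2.4, -0.8, 5.0]
width: 0.0427
grip_force: 41.5
```

Call:
{"op": "drive_tool", "data": {
  "moves": [
    [0, 0, 0, 0, 0, 0, 0],
    [0, 0, 0, 0, 0, 0, -0.3],
    [0, 0, 0, 0, 0, 0, -0.4],
    [0, 0, 0, 0, 0, 0, -0.4],
    [0, 0, -2, 0, 0, 0, -0.4],
    [0, 0, -3, 0, 0, 0, -0.4],
    [0, 0, -4, 0, 0, 0, -0.4],
    [-5, -2, -3, 0, 0, 0, -0.4],
    [-5, -2, -2, 0, 0, 0, -0.4],
    [-5, -2, 0, 0, 0, 0, -0.4],
    [-5, 0, 0, 0, 0, 0, -0.4],
    [-5, 0, 0, 0, 0, 0, -0.4]
  ]
}}

```text
time_s: 34.75
ee_pos: [0.5092, 0.0344, 0.1647]
orientation: [0.707, 0.707, 0.001, 0.001]
ft_force: [0.4, -0.5, 0.6]
width: 0.0597
grip_force: 0.0
```

Run:
```python
from station import ctrl,cams
import cv2
cv2.imwrite("pics/s3.png",cams.capture("scene"));cv2.imwrite("pics/t3.png",cams.capture("top"));o=ctrl.observe();print(o["ee_pos"],o["ft_force"])
```

```text
[0.50958665 0.03190569 0.16452339] [-0.44187413  1.4399345  -0.24557028]
```

View pics/s3.png

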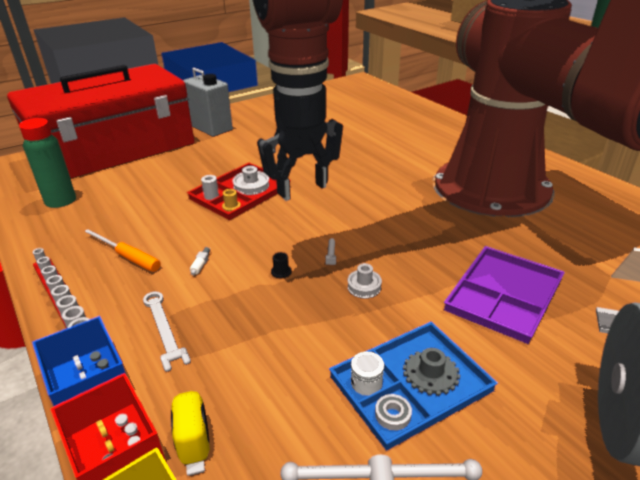

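View pics/t3.png

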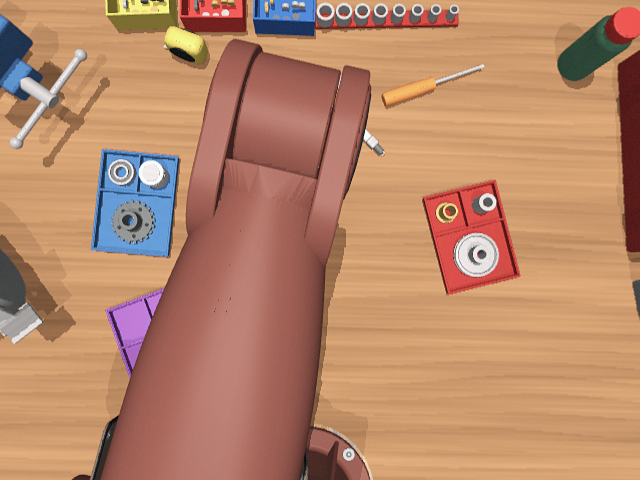

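Both views show every part upright and centred in its bay. In the top view the blue tray holds the sprocket at (134,222), the piston at (152,175) and the bearing at (121,172). The red tray holds the pulley at (477,256), the bush at (447,212) and the sleeve at (485,203). The trays have not moved and the arm is clear, so I'm handing in.

```bash
python3 -c "
from station import ctrl
print(ctrl.job_done())"
```

```text
the job is handed in; nothing more can be done
None
```

Both kits are made up and the job is handed in after about 35 s: all five parts stood upright or flat in their bays in the last pictures, and the trays, bearing, small pulley and black bush were left in place; the hand-in call returned no verdict.

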